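# Stamp a tin's number with the spring-hammer numbering press

### The arm

A 6-joint arm with a two-finger parallel gripper is mounted at the origin on a cart in front of the work surface, level with it; the furniture and walls round the work are solid. World frame = base frame: x ahead of the robot, y to its left, z up, the work surface at z = 0. Lengths are in m, angles in rad, forces in N, time in s.
With the tool pointing down it reaches from about 0.375 to 0.9 m from the base axis. Payload 3.1 kg.
Tool frame: the origin (TCP) lies at the very end of the fingers, on their centre line; the grasp point (between the pads) lies 19 mm behind it (manip.pinch_z is the distance from the TCP to the grasp point, in m); z points along the fingers, y is the line along which they close (so a half turn about z gives the same grasp; the last joint's range is limited). The gripper opens to 85 mm and grips with 20 to 120 N. Pads are 22 mm wide; open, the fingers measure 114 mm over their backs; the gripper's body (76 mm by 85 mm) begins 54 mm behind the grasp point. The pads swing forward as they close: fully open they stand 13 mm farther back than shut.
Start: joints at [-0.178, 0.527, 1.433, -0, 1.181, -0.178], TCP at [0.625, 0, 0.231] pointing down, gripper open.
Joint ranges: [-3.08, 3.08], [-0.75, 2.2], [0.22, 2.44], [-1.43, 4.57], [0, 2.65], [-2.85, 2.85]. Speed limits (rad/s): [2.79, 2.79, 3.14, 3.14, 3.14, 3.14].

### API

Orientations are given as a unit quaternion [x, y, z, w].
In Python, from station import manip gives the robot as it stands.
- The arm moves only by the tool servo_tool, never from a script. Its argument "commands" is one flat list of numbers, 7 for each row, row after row: the shift along the tool's x, y, z each as a share of 500 mm, from -1 to 1, then the turn, a rotation vector about the tool's x, y, z each as a share of 360 degrees, from -1 to 1, then the opening, from -1 (shut) to 1 (fully open). In form: [dx, dy, dz, rx, ry, rz, claw, dx, dy, dz, rx, ry, rz, claw, ...]. A call has 1 to 12 rows; each row shifts and turns the commanded pose from where the row before left it, along the tool's axes as they then stand; what a row does not reach is not made up. A row lasts 1/12 s, in which the tool goes at most 41.7 mm and 7.16 degrees, less where a joint would pass 70% of its speed; a pose out of reach is approached as far as the arm can. A call with a number of a shift or a turn outside -1 to 1 is refused whole. A call with a gripper value outside its range is refused whole. The fingers move at their own pace and stop on an object; "force" is the grip in N (left out, the last holds). Time passes only in rows, so rows that do not move let the fingers close. It gives the time, the measured TCP pose, the force, the opening and the grip force at its end, in the units of the state.
- manip.sense(): the state, without advancing time (a new reading comes with each control period).
- manip.snapshot(name): name is "scene" or "side" or "wrist"; returns a dict with "img" (384x512x3 uint8, red, green, blue), "mtx" (3x3 intrinsics, pixels), "world_to_cam" (4x4, takes a point from world to camera coordinates). Camera axes: x right, y up, looking along -z (the intrinsics and any distortion apply to the point x, -y, -z); pixel columns grow to the right and rows downward; lengths in m; the calibration is good to about 2 mm. A picture is of the moment at which its call begins. There is no depth.
- manip.sign_off(): hands the job in; it is judged then, once.
Trained networks look in a picture, given as the dict that the camera call returned (one of the last four; its "shot" number tells which), for a name from the list of things; names that differ only in an ending like _2 or _b are one class to them, and where a whole thing is asked for, a point or a joint stands for the part that bears it (a point fixed in the world has none). Each returns a list of dicts, best first, with "conf" (0 to 1); they miss things now and then, are a little off and sometimes report something else, mostly with a low value. They report only what shows in the picture. A call takes as long as a camera call.
- manip.look_for(picture, query): "box" ([left, top, width, height] in pixels, round what is visible of it).
- manip.silhouettes(picture, query): "pixels" (384x512 bool, what is visible of it) and "box" ([left, top, width, height] in pixels, round what is visible of it).
The state is a dict: "t": time; "q": joint angles; "qd": joint speeds; "tau": joint torques, N m; "tcp_pos": TCP position; "tool_rot": TCP orientation; "force": force on the tool from outside, world axes, zero at the start; "ft_torque": the same for the moment, N m; "finger_gap": opening from 0.0 (shut) to 1.0 (fully open); "gripper_force": force on a finger pad.
Only numpy, scipy, OpenCV 4.12 (cv2) and the standard library are available. Lean on these libraries where they do the work, as an engineer would, in place of code of your own. Each camera call takes 0.05 s, during which the arm holds its last target. There are 200 camera calls.

### The job

Stamp the number 6 on the lid of the tin that sits in the small spring-hammer press. First, with the hammer down, roll the brass knurled ring on the hammer head until the 6 stands in the middle of the window; then swing the hammer up and back by its black handle until the sear drops in behind the pin, let it go so that the sear alone holds it cocked, and only then reach in at a slant from the right under the yellow guard and press the red trigger, so that the hammer snaps down by its spring. Leave the press with the 6 still in the window and the tin still in its seat, and do not disturb the other things on the table.

Things in the scene. Friction and masses are not known exactly. Their poses are not given: they have to be found in the camera images.
- press: the bench numbering press: grey base 240 x 110 mm, top at 16 mm. Origin on the table under its middle; +x from the handle end (robot side) to the hammer's shaft, +y left, +z up. Anvil top at 44.5 mm, with four low corner pins, centred at x -35; two grey cheeks (tops 111 mm) carry the shaft; an upright plate (y -53 to -61, x -122 to -32, top 114 mm) carries trigger and guard on its right face
- hammer_shaft (a point): middle of the hammer's hinge shaft, fixed to the press at (85, 0, 85) mm of its frame; the hinge line runs along the press's y. Axes as the press's
- hammer (a joint): swing of the blue hammer, rad: 0 = down on its stop, type about 1 mm over the lid; grows as it is lifted up and back. The pin clears the sear at about 1.15, the cocked hammer hangs on the sear at about 1.12, hard stop at 1.24. A spring pulls it down: lifting at the handle takes 7 N at the start, 9 N at the end; let go anywhere short of the sear it snaps down
- handle_grip (a point): centre of the hammer's round black handle grip: 80 mm long along the press's y, 18 mm thick, 185 mm from the hinge line. It sticks out to the left (+y) of the hammer's nose, clear all round (52 mm in y to the hammer head's side); 85 mm above the table when the hammer is down. Site axes turn with the hammer; equal to the press's when it is down
- type_wheel (a joint): turn of the type wheel in the hammer head, rad: digit n stands in the middle of the window at n x 0.628 (6 at 3.770); it grows as the top of the wheel is rolled to the press's right (-y). It stays where it is left (rim friction about 2 N, no clicks); stops at -0.3 and 5.95. Its axle lies along the hammer
- ring_top (a point): highest point of the brass knurled ring (finger side of the type wheel): ring 22 mm wide along the hammer, radius 24.5 mm over 18 coarse ridges 2 mm high, open from above; this point is 2.5 mm off its middle, away from the window, whose frame begins 12 mm on in +x and stands 5 mm higher. 119.5 mm above the table with the hammer down; pressing on it only pushes the hammer on its stop
- window (a point): middle of the dark frame on top of the hammer head (inside 15 x 17 mm) in which one black digit of the white drum (radius 26.5 mm) shows, upright for someone standing at the robot
- trigger (a joint): press of the red trigger, rad: 0 = at rest, sear nose down (spring); grows to 0.3 as the paddle is pushed down (60 mm from its shaft). While the pin passes during cocking it rises to about 0.1, and drops back to 0 when the sear has caught. Tripping the cocked hammer takes about 11 N straight down on the paddle, 4 to 10 mm of travel; end stop at 18 mm
- trigger_face (a point): middle of the red trigger paddle's upper face, 30 mm along the press's x, 22 mm along y, sloping down 20 degrees towards the robot; it goes down (-z) when pressed. At (-106, -85, 93) mm of the press at rest, on its right-hand side, 21 mm to the right of the yellow flange, with nothing in front of it, below it or to its right. Axes at rest equal the press's
- guard_edge (a point): middle of the free right-hand edge (underside) of the yellow guard roof over the trigger: 60 mm along the press's x, 3 mm thick, level, 48 mm above the middle of the paddle's face and 14 mm further right (-y). It bars the way from straight above; the way in is from the right with the tool slanted about 40 degrees, fingertips pointing down and left (+y), then straight down
- tin: the tin being marked: round screw-lid tin, diameter 66 mm, 23 mm high, loose between the anvil's four corner pins under the hammer; origin at the middle of its underside
- next_tin: an equal tin waiting on the table, to be left alone; origin at the middle of its underside
- meter: yellow and black pocket multimeter lying on the table, 138 x 72 x 44 mm, to be left alone; origin at the middle of its underside
- driver: blue screwdriver lying on the table, 170 mm long, to be left alone; origin at the middle of its underside

How it is judged:
By the outcome, as a careful person would: the job done as asked, in the order asked, and still so for the second after the job is handed in, with the robot touching nothing.
It also fails if it takes over 69 s, if anything falls off the work surface, if the arm or the gripper's body presses on something with over 40 N, if the wrist force passes 120 N, or if a joint passes its speed limit or range.

## Working session

There is one attempt and no reset: what is moved stays moved. The work goes in short steps, Python scripts to look and compute and a tool call to move; the robot and the scene stay as the last step left them, time stands still between calls to the robot, and variables do not carry over. Pictures are saved under pics/ and viewed, at most 10 in all, crops included, and the job is handed in when it is done.

Besides the shell and the picture viewer there is one more tool, called after "Request:" by a JSON object that holds its "api" and its "payload". servo_tool: Moves the arm, as the interface text tells. Its arguments: {"type":"object","properties":{"commands":{"type":"array"},"force":{"type":"number"}},"required":["commands"]}

```bash
mkdir -p pics; ls
python3 - <<'E'
from station import manip
import cv2,numpy as np
s=manip.sense(); print({k:np.round(v,3).tolist() for k,v in s.items()})
ims=[]
for n in ["scene","side","wrist"]:
    p=manip.snapshot(n); ims.append(p["img"])
    np.savez(f"pics/{n}0.npz",**{k:p[k] for k in("img","mtx","world_to_cam")})
    c2w=np.linalg.inv(p["world_to_cam"]);print(n,p["mtx"].round(1).tolist(),c2w.round(3).tolist(), [k for k in p])
    for q in ["press","window","handle_grip","ring_top","trigger_face","guard_edge","tin","hammer_shaft"]:
        r=manip.look_for(p,q); print(q,[(np.round(a["box"]).tolist(),round(a["conf"],2)) for a in r[:2]])
    cv2.imwrite(f"pics/{n}0.png",p["img"][:,:,::-1])
E
```

```text
pics
{'t': 0.0, 'q': [-0.178, 0.528, 1.434, -0.0, 1.181, -0.178], 'qd': [0.001, -0.0, 0.0, 0.0, 0.002, -0.0], 'tau': [0.0, -44.234, -17.802, -0.0, 0.008, 0.0], 'tcp_pos': [0.624, 0.0, 0.23], 'tool_rot': [0.707, 0.707, -0.001, -0.001], 'force': [0.351, -0.042, -0.298], 'ft_torque': [-0.047, -0.003, 0.022], 'gripper_force': 0.0, 'finger_gap': 1.001}
scene [[378.8, 0.0, 251.9], [0.0, 378.8, 192.3], [0.0, 0.0, 1.0]] [[0.821, 0.249, -0.513, -0.056], [-0.57, 0.327, -0.754, -0.936], [-0.019, 0.912, 0.41, 0.61], [0.0, 0.0, 0.0, 1.0]] ['img', 'mtx', 'world_to_cam', 'shot']
press [([212.0, 170.0, 77.0, 66.0], 0.59)]
window [([214.0, 180.0, 64.0, 22.0], 0.92)]
handle_grip [([211.0, 178.0, 64.0, 24.0], 0.93)]
ring_top [([213.0, 176.0, 65.0, 23.0], 0.58)]
trigger_face [([312.0, 233.0, 60.0, 28.0], 0.58), ([246.0, 169.0, 30.0, 38.0], 0.5)]
guard_edge [([212.0, 173.0, 77.0, 64.0], 0.71), ([316.0, 236.0, 58.0, 27.0], 0.36)]
tin []
hammer_shaft [([211.0, 170.0, 81.0, 65.0], 0.85), ([212.0, 178.0, 66.0, 23.0], 0.33)]
side [[404.5, 0.0, 254.8], [0.0, 404.5, 188.9], [0.0, 0.0, 1.0]] [[-0.906, 0.176, -0.
[... 474 characters left out ...]
187.0, 172.0, 95.0, 67.0], 0.97), ([314.0, 178.0, 19.0, 12.0], 0.71)]
wrist [[272.7, 0.0, 256.1], [0.0, 272.7, 188.2], [0.0, 0.0, 1.0]] [[1.0, 0.001, -0.0, 0.625], [-0.001, 0.959, 0.285, 0.073], [0.001, -0.285, 0.959, 0.374], [0.0, 0.0, 0.0, 1.0]] ['img', 'mtx', 'world_to_cam', 'shot']
press [([133.0, 20.0, 241.0, 243.0], 0.92)]
window [([136.0, 17.0, 223.0, 170.0], 0.88)]
handle_grip [([130.0, 18.0, 232.0, 164.0], 0.9)]
ring_top [([134.0, 18.0, 229.0, 169.0], 0.61)]
trigger_face [([196.0, 183.0, 132.0, 66.0], 0.65)]
guard_edge [([137.0, 21.0, 233.0, 246.0], 0.77), ([199.0, 184.0, 127.0, 63.0], 0.39)]
tin [([208.0, 120.0, 46.0, 52.0], 0.62)]
hammer_shaft [([136.0, 21.0, 238.0, 241.0], 0.57)]
```

View pics/wrist0.png

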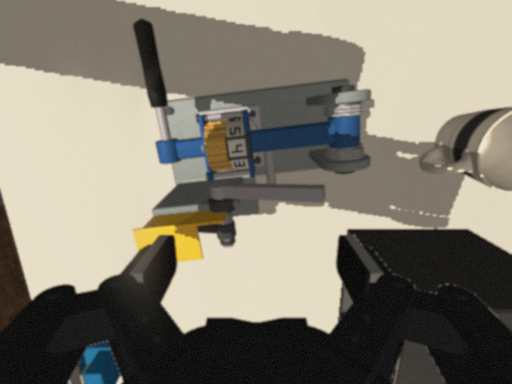

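View pics/scene0.png

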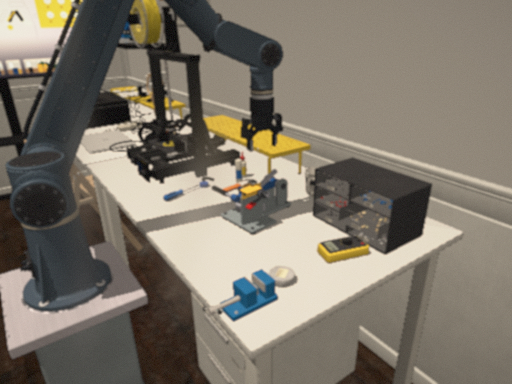

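The wrist view shows the press at about (260,150), handle along (150,65), ring at (215,145), window at (238,145), guard at (180,235) and shaft at (345,125). I'll zoom in to get exact pixels.

Run:
```python
import cv2
im=cv2.imread("pics/wrist0.png")
cv2.imwrite("pics/w0c.png",cv2.resize(im[10:270,120:380],None,fx=2.3,fy=2.3,interpolation=cv2.INTER_CUBIC))
```

```text
(no output)
```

View pics/w0c.png

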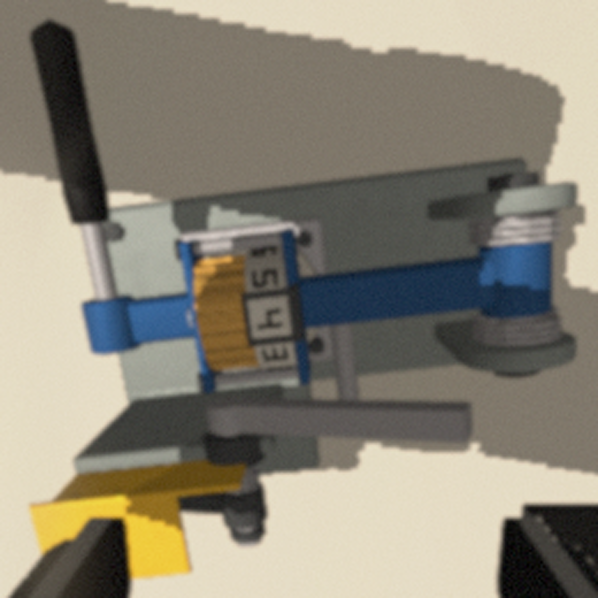

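```bash
cat > h.py <<'E'
import numpy as np
from scipy.spatial.transform import Rotation as R
def load(n):
    d=np.load(n); return d
def proj(P,d):
    P=np.atleast_2d(P); c=np.c_[P,np.ones(len(P))]@np.array(d["world_to_cam"]).T
    v=np.c_[c[:,0],-c[:,1],-c[:,2]]@np.array(d["mtx"]).T
    return v[:,:2]/v[:,2:]
def ray(uv,d,z):
    c2w=np.linalg.inv(d["world_to_cam"]); k=np.linalg.inv(d["mtx"])@[uv[0],uv[1],1]
    w=c2w[:3,:3]@[k[0],-k[1],-k[2]]; o=c2w[:3,3]; return o+w*(z-o[2])/w[2]
def W(p,pose):
    x,y,a=pose[:3]; p=np.atleast_2d(p)/1000
    c,s=np.cos(a),np.sin(a); return np.c_[x+c*p[:,0]-s*p[:,1],y+s*p[:,0]+c*p[:,1],p[:,2]]
def inv(w,pose):
    x,y,a=pose[:3]; dx,dy=w[0]-x,w[1]-y; c,s=np.cos(a),np.sin(a)
    return np.array([c*dx+s*dy,-s*dx+c*dy,w[2]])*1000
E
python3 - <<'E'
from h import *
from scipy.optimize import least_squares
d=load("pics/wrist0.npz")
pts=np.array([[85,0,85],[-76,-99,141],[120,55,16],[-100,40,85],[-100,-40,85]],float)
cr=np.array([[517,278],[190,572],[525,160],[53,30],[90,215]])/2.3+[120,10]
def f(v):
    p=pts.copy(); p[3:,1]+=v[3]*1000; return (proj(W(p,v),d)-cr).ravel()
s=least_squares(f,[.63,.12,.1,.1]); print(s.x.round(4),f(s.x).reshape(-1,2).round(1).tolist())
po=s.x
for nm,uv,z in[("win",(272,318),.1245),("ringmid",(222,312),.1195),("ringL",(192,312),.1195)]:
    print(nm,inv(ray(np.array(uv)/2.3+[120,10],d,z),po).round(1))
E
```

```text
[0.633  0.0377 0.1296 0.0875] [[-0.1, 0.3], [-2.9, 2.6], [5.8, -2.5], [-2.5, -3.5], [1.1, 4.6]]
win [-24.1   2.1 124.5]
ringmid [-44.2   6.5 119.5]
ringL [-56.3   8.  119.5]
```

Run:
```python
from h import *
d=load("pics/wrist0.npz")
g=lambda u,v,z:ray(np.array([u,v])/2.3+[120,10],d,z)
a,b=g(53,30,.085),g(90,215,.085); print("handle",a,b,np.linalg.norm(a-b),np.arctan2(*(a-b)[:2]*[-1,1]))
br=g(517,278,.085);w=g(272,318,.1245);r=g(222,312,.1195);ns=g(108,325,.085); print(br,w,r,ns)
for q in(w,r,ns):
    e=br-q; print(np.arctan2(e[1],e[0]),np.hypot(*e[:2]))
print("guard",g(190,572,.141)," base",g(525,160,.016), "plate edge top", g(78,465,.114))
```

```text
handle [0.51934473 0.14829871 0.085     ] [0.52705405 0.07635607 0.085     ] 0.07235452132770304 0.10675183217124413
[0.71739803 0.04897307 0.085     ] [0.60878809 0.03669384 0.1245    ] [0.58829117 0.03841672 0.1195    ] [0.53040698 0.02783001 0.085     ]
0.11258001296367459 0.1093018713420864
0.08158297575451245 0.12953771158326088
0.11259172659024022 0.18818257442267758
guard [ 0.57337054 -0.06744369  0.141     ]  base [0.73805464 0.10498321 0.016     ] plate edge top [ 0.52072872 -0.02996365  0.114     ]
```

The window shows 4 at crop (270,318). The press is at about (0.633, 0.040) with yaw 0.11, so the ring has to roll about 31 mm to the right. I'll close the gripper, turn it so its width lies along the hammer, and go above the ring.

Request:
{"api": "servo_tool", "payload": {"commands": [0.034,-0.041,0,0,0,0,-1,0.034,-0.041,0,0,0,0,-1,0,0,0,0,0,0.0195,-1,0,0,0,0,0,0.0195,-1,0,0,0,0,0,0.0195,-1,0,0,0,0,0,0.0195,-1,0,0,0,0,0,0.0195,-1,0,0,0,0,0,0.0195,-1,0,0,0,0,0,0.0195,-1,0,0,0,0,0,0.0195,-1,0,0,0,0,0,0.0195,-1,0,0,0,0,0,0.0195,-1]}}

```text
t: 2.35
tcp_pos: [0.584, 0.034, 0.2314]
tool_rot: [0.986, 0.169, 0.0, 0.0]
force: [0.6, -0.8, -0.8]
finger_gap: 0.002
gripper_force: 0.0
```

```bash
cat >> h.py <<'E'
PO=np.array([.6329,.0397,.11])
def to(p_mm,Rp,n,pose=PO,s=None):
    """p_mm: TCP target in press frame; Rp: tool axes (columns) in press frame; prints shares per row for n rows"""
    from station import manip
    s=s or manip.sense(); Rc=R.from_quat(s["tool_rot"]); Rt=R.from_euler("z",pose[2])*R.from_matrix(np.array(Rp,float).T)
    d=Rc.inv().apply(W(p_mm,pose)[0]-s["tcp_pos"]); rv=(Rc.inv()*Rt).as_rotvec(degrees=True)
    print("t",round(s["t"],2),"press tcp",inv(s["tcp_pos"],pose).round(1),"F",s["force"].round(1),"gap",round(float(s["finger_gap"]),2))
    print("shift mm",(d*1000).round(1),"rot deg",rv.round(1),"per row",(d/.5/n).round(4),(rv/360/n).round(4))
RX=[[1,0,0],[0,-1,0],[0,0,-1]]   # tool x = press x
RY=[[0,1,0],[1,0,0],[0,0,-1]]    # tool x = press y, tool y = press x
E
python3 -c "
from h import *
to([-50,0,150],RX,3)
d=load('pics/scene0.npz')
for uv in [(320,240),(385,245),(313,210)]: print(ray(uv,d,0))"
```

```text
t 2.35 press tcp [-49.2  -0.3 231.4] F [ 0.6 -0.8 -0.8] gap 0.0
shift mm [-0.7 -0.4 81.4] rot deg [ 0.  -0.  13.2] per row [-0.0005 -0.0003  0.0542] [ 0.     -0.      0.0122]
[ 0.67088089 -0.23223757  0.        ]
[ 0.8046871 -0.3666246  0.       ]
[ 0.79245478 -0.07157682  0.        ]
```

Request:
{"api": "servo_tool", "payload": {"commands": [0,0,0.055,0,0,0.0185,-1,0,0,0.055,0,0,0.0182,-1,0,0,0.05,0,0,0,-1,0,0,0,0,0,0,-1]}}

```text
t: 2.68
tcp_pos: [0.5804, 0.0344, 0.1468]
tool_rot: [0.998, 0.057, -0.005, -0.001]
force: [-0.1, 0.8, -0.6]
finger_gap: 0.001
gripper_force: 0.0
```

```bash
cat > snap.py <<'E'
import sys,cv2
from h import *
from station import manip
cam,name,c=sys.argv[1],sys.argv[2],[int(v) for v in sys.argv[3:]]
p=manip.snapshot(cam); np.savez(f"pics/{name}.npz",**{k:p[k] for k in("img","mtx","world_to_cam")})
im=p["img"][:,:,::-1].copy()
if c: x0,y0,x1,y1,f=c; im=cv2.resize(im[y0:y1,x0:x1],None,fx=f,fy=f,interpolation=cv2.INTER_CUBIC)
cv2.imwrite(f"pics/{name}.png",im)
E
python3 snap.py wrist w1; python3 -c "
from h import *
to([-50,0,120],RX,3)"
```

```text
t 2.73 press tcp [-51.2   0.2 149.1] F [-0.7  0.  -1.2] gap 0.0
shift mm [ 1.4  0.2 29.1] rot deg [-0.1  0.4  0.3] per row [0.0009 0.0002 0.0194] [-0.0001  0.0003  0.0003]
```

View pics/w1.png

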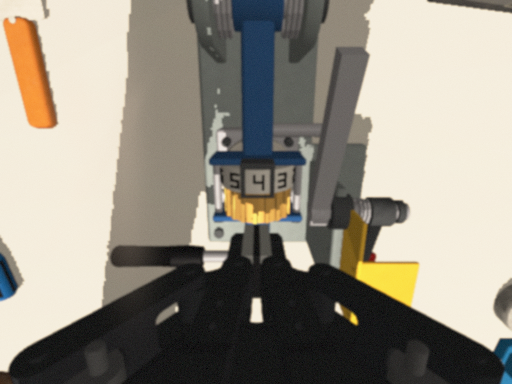

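The window with 4 is at (257,180), the ring at (258,205) and the red paddle near (373,257). The tool is aligned with the hammer.

```bash
python3 -c "
from h import *
d=load('pics/w1.npz')
for n,uv,z in [('frame near edge',(257,196),.1245),('ring near edge',(258,222),.1195),('win',(257,180),.1245),('barrel',(258,12),.085),('paddle',(374,257),.093),('roof corner',(417,263),.144),('roof corner2',(410,306),.144),('plate',(365,52),.02)]: print(n,inv(ray(uv,d,z),PO).round(1))
print(proj(W([-50,0,149],PO),d))
"
```

```text
frame near edge [-34.4   0.2 124.5]
ring near edge [-54.6  -0.6 119.5]
win [-23.9   0.2 124.5]
barrel [78.8  0.1 85. ]
paddle [-97.  -95.2  93. ]
roof corner [-70.1 -96.8 144. ]
roof corner2 [-101.5  -97.9  144. ]
plate [ 66.2 -95.7  20. ]
[[257.18598265 235.9763388 ]]
```

Request:
{"api": "servo_tool", "payload": {"commands": [0.003,-0.016,0.03,0,0,0,-1,0,0,0.024,0,0,0,-1,0,0,0.004,0,0,0,-1,0,0,0.003,0,0,0,-1,0,0,0.003,0,0,0,-1,0,0,0,0,0,0,-1]}}

```text
t: 3.23
tcp_pos: [0.5852, 0.042, 0.1204]
tool_rot: [0.998, 0.057, 0.001, 0.0]
force: [0.2, -0.0, -1.6]
finger_gap: -0.0
gripper_force: 0.0
```

```bash
python3 -c "
from h import *
to([-49,8,117],RX,1)"
```

```text
t 3.23 press tcp [-47.1   7.5 120.4] F [ 0.2 -0.  -1.6] gap -0.0
shift mm [-1.9 -0.5  3.4] rot deg [ 0.  -0.1  0.3] per row [-0.0038 -0.0011  0.0068] [ 0.0001 -0.0003  0.0008]
```

Request:
{"api": "servo_tool", "payload": {"commands": [-0.004,0,0,0,0,0,-1,0,0,0,0,0,0,-1]}}

```text
t: 3.4
tcp_pos: [0.5826, 0.0418, 0.12]
tool_rot: [0.998, 0.057, 0.0, 0.0]
force: [1.1, 0.7, -0.1]
finger_gap: 0.003
gripper_force: 0.0
```

Request:
{"api": "servo_tool", "payload": {"commands": [0,0,0.004,0,0,0,-1,0,0,0,0,0,0,-1]}}

```text
t: 3.57
tcp_pos: [0.5829, 0.0418, 0.1187]
tool_rot: [0.998, 0.058, 0.001, 0.0]
force: [-2.2, -0.2, 8.9]
finger_gap: 0.004
gripper_force: 4.1
```

Request:
{"api": "servo_tool", "payload": {"commands": [0,0,0.003,0,0,0,-1,0,0,0,0,0,0,-1]}}

```text
t: 3.73
tcp_pos: [0.5829, 0.0417, 0.1183]
tool_rot: [0.998, 0.058, 0.001, 0.0]
force: [-4.6, 0.2, 15.3]
finger_gap: 0.003
gripper_force: 7.2
```

Request:
{"api": "servo_tool", "payload": {"commands": [0,0.008,0,0,0,0,-1,0,0.008,0,0,0,0,-1,0,0.008,0,0,0,0,-1,0,0.008,0,0,0,0,-1,0,0,0,0,0,0,-1]}}

```text
t: 4.15
tcp_pos: [0.585, 0.0253, 0.118]
tool_rot: [0.998, 0.057, 0.001, 0.0]
force: [-2.5, -1.1, 11.9]
finger_gap: -0.001
gripper_force: 5.6
```

```bash
python3 snap.py wrist w2 180 130 340 230 4; python3 -c "
from h import *
to([-49,-8,117],RX,1)"
```

```text
t 4.2 press tcp [-49.3  -9.  118. ] F [-2.9 -2.4 11.6] gap -0.0
shift mm [ 0.3 -1.   1. ] rot deg [ 0.1 -0.1  0.3] per row [ 0.0005 -0.0021  0.0019] [ 0.0002 -0.0003  0.0008]
```

View pics/w2.png

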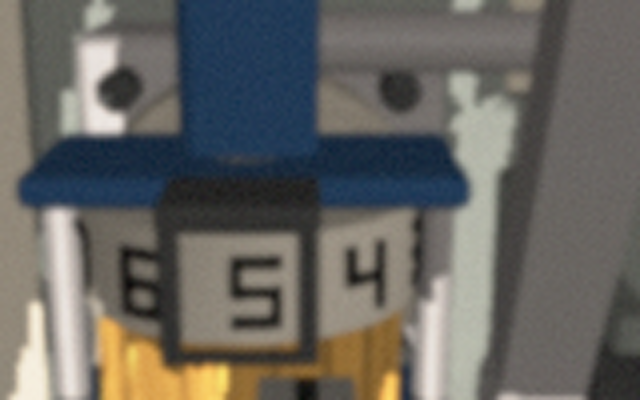

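The 5 has come in, about 15 display px right of the window middle (240,290), so it is roughly 1.8 mm past. The second stroke needs about 13.5 mm.

Request:
{"api": "servo_tool", "payload": {"commands": [0,0,-0.02,0,0,0,-1,0,-0.032,0,0,0,0,-1,0,0,0,0,0,0,-1,0,0,0.015,0,0,0,-1,0,0,0.006,0,0,0,-1,0,0,0,0,0,0,-1]}}

```text
t: 4.7
tcp_pos: [0.5836, 0.0419, 0.1179]
tool_rot: [0.998, 0.057, 0.001, -0.0]
force: [-3.8, 2.6, 21.0]
finger_gap: -0.001
gripper_force: 10.2
```

Request:
{"api": "servo_tool", "payload": {"commands": [0,0.007,0,0,0,0,-1,0,0.007,0,0,0,0,-1,0,0.007,0,0,0,0,-1,0,0.004,0,0,0,0,-1,0,0,0,0,0,0,-1]}}

```text
t: 5.12
tcp_pos: [0.5853, 0.0284, 0.118]
tool_rot: [0.998, 0.057, 0.002, 0.001]
force: [-3.3, -0.7, 18.4]
finger_gap: 0.005
gripper_force: 9.6
```

```bash
python3 snap.py wrist w3 180 130 340 230 4; python3 -c "
from h import *
to([-49,-6,117],RX,1)"
```

```text
t 5.17 press tcp [-48.6  -6.  118. ] F [-3.4  0.3 18.6] gap -0.0
shift mm [-0.4 -0.   1. ] rot deg [ 0.1 -0.2  0.3] per row [-0.0008 -0.0001  0.002 ] [ 0.0003 -0.0005  0.0008]
```

View pics/w3.png

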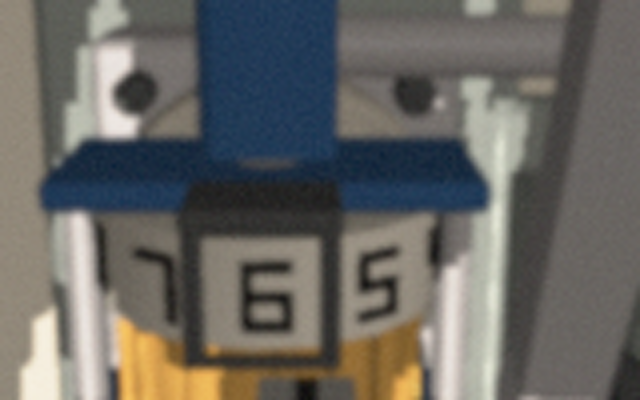

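The 6 is centred (265 against a frame middle of 261), within about 0.5 mm. Next I lift off and go to the handle.

Request:
{"api": "servo_tool", "payload": {"commands": [0,0,-0.04,0,0,0,-1,0,0,-0.07,0,0,0,-1,0,0,-0.07,0,0,0,0,0,0,0,0,0,-0.0195,1,0,0,0,0,0,-0.0195,1,0,0,0,0,0,-0.0195,1,0,0,0,0,0,-0.0195,1,0,0,0,0,0,-0.0195,1,0,0,0,0,0,-0.0195,1,0,0,0,0,0,-0.0195,1,0,0,0,0,0,-0.0195,1,0,0,0,0,0,-0.0195,1]}}

```text
t: 6.17
tcp_pos: [0.5836, 0.0289, 0.2041]
tool_rot: [0.819, 0.574, -0.001, -0.0]
force: [0.4, -0.5, -1.0]
finger_gap: 1.0
gripper_force: 0.0
```

```bash
python3 -c "
from h import *
to([-100,86,170],RY,4)"
```

```text
t 6.17 press tcp [-50.2  -5.3 204.1] F [ 0.4 -0.5 -1. ] gap 1.0
shift mm [ 60.  -85.   34.2] rot deg [ -0.1   0.  -26.2] per row [ 0.03   -0.0425  0.0171] [-0.0001  0.     -0.0182]
```

Request:
{"api": "servo_tool", "payload": {"commands": [0,0,0,0,0,-0.0182,1,0,0,0,0,0,-0.0182,1,0,0,0,0,0,-0.0182,1,0,0,0,0,0,-0.0182,1,0.061,-0.033,0,0,0,0,1,0.061,-0.033,0,0,0,0,1,0.061,-0.033,0,0,0,0,1,0,0,0,0,0,0,1,0,0,0,0,0,0,1]}}

```text
t: 6.92
tcp_pos: [0.5238, 0.1162, 0.2045]
tool_rot: [0.668, 0.744, -0.001, -0.001]
force: [1.0, -1.6, -0.6]
finger_gap: 0.998
gripper_force: 0.0
```

```bash
python3 snap.py wrist w4; python3 -c "
from h import *
to([-100,86,66],RY,4)"
```

```text
t 6.97 press tcp [-98.7  87.  204.8] F [ 0.8 -1.1 -0. ] gap 1.0
shift mm [ -0.9  -1.2 138.8] rot deg [-0.   0.  -0.2] per row [-0.0005 -0.0006  0.0694] [-0.      0.     -0.0002]
```

View pics/w4.png

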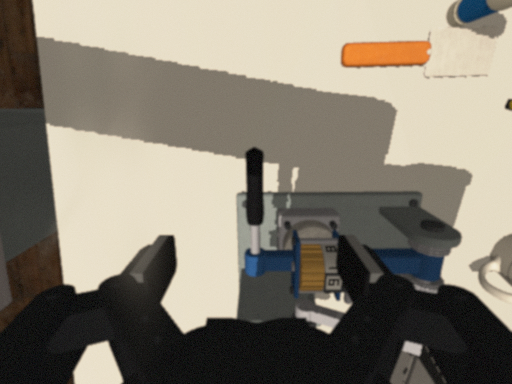

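Handle grip runs from (255,150) to (256,222), centred between the fingers. I'll check its position against the estimate.

```bash
python3 -c "
from h import *
d=load('pics/w4.npz')
for uv in [(255,150),(256,222)]: print(inv(ray(uv,d,.085),PO).round(1))"
```

```text
[-101.1  121.1   85. ]
[-100.4   46.    85. ]
```

Request:
{"api": "servo_tool", "payload": {"commands": [0,0,0.07,0,0,0,1,0,0,0.07,0,0,0,1,0,0,0.07,0,0,0,1,0,0,0,0,0,0,1]}}

```text
t: 7.3
tcp_pos: [0.5217, 0.1137, 0.094]
tool_rot: [0.67, 0.742, -0.005, -0.005]
force: [-1.3, 0.7, -0.0]
finger_gap: 0.999
gripper_force: 0.0
```

Request:
{"api": "servo_tool", "payload": {"commands": [0,0,0.054,0,0,0,1,0,0,0,0,0,0,1,0,0,0,0,0,0,-1,0,0,0,0,0,0,-1,0,0,0,0,0,0,-1,0,0,0,0,0,0,-1,0,0,0,0,0,0,-1,0,0,0,0,0,0,-1,0,0,0,0,0,0,-1], "force": 60}}

```text
t: 8.05
tcp_pos: [0.5219, 0.1151, 0.0743]
tool_rot: [0.669, 0.744, -0.003, -0.002]
force: [-5.7, -1.7, 8.6]
finger_gap: 0.177
gripper_force: 58.3
```

```bash
python3 -c "
from h import *
to([-100,86,66],RY,4)
import numpy as np
p=None
for i,a in enumerate(np.linspace(0,1.18,13)):
    q=np.array([85-185*np.cos(a),85+185*np.sin(a)-19])
    if p is not None: print(i,round(a,2),q.round(1),'dy',round((q-p)[0]/500,4),'dz',round(-(q-p)[1]/500,4))
    p=q"
```

```text
t 8.05 press tcp [-102.1   87.2   74.3] F [-5.7 -1.7  8.6] gap 0.18
shift mm [-1.1  2.1  8.3] rot deg [-0.4  0.  -0.2] per row [-0.0006  0.0011  0.0042] [-0.0003  0.     -0.0002]
1 0.1 [-99.1  84.2] dy 0.0018 dz -0.0363
2 0.2 [-96.4 102.1] dy 0.0053 dz -0.036
3 0.3 [-92.  119.8] dy 0.0089 dz -0.0353
4 0.39 [-85.9 136.9] dy 0.0123 dz -0.0342
5 0.49 [-78.1 153.3] dy 0.0156 dz -0.0329
6 0.59 [-68.7 168.9] dy 0.0187 dz -0.0312
7 0.69 [-57.9 183.5] dy 0.0217 dz -0.0292
8 0.79 [-45.6 197. ] dy 0.0245 dz -0.0269
9 0.88 [-32.2 209.2] dy 0.027 dz -0.0244
10 0.98 [-17.5 220. ] dy 0.0292 dz -0.0216
11 1.08 [ -1.9 229.3] dy 0.0312 dz -0.0186
12 1.18 [ 14.5 237.1] dy 0.0329 dz -0.0155
```

Request:
{"api": "servo_tool", "payload": {"commands": [0,0.001,-0.018,0,0,0,-1,0,0.002,-0.018,0,0,0,-1,0,0,0,0,0,0,-1]}}

```text
t: 8.3
tcp_pos: [0.5225, 0.1152, 0.0914]
tool_rot: [0.669, 0.743, -0.004, -0.003]
force: [-5.2, -3.3, -8.8]
finger_gap: 0.176
gripper_force: 58.9
```

```bash
python3 -c "
from h import *
to([-100,86,66],RY,4)
from station import manip
p=manip.snapshot('side'); r=manip.look_for(p,'handle_grip');print(r[:2])
import cv2; c=cv2.resize(p['img'][130:260,150:320,::-1],None,fx=4,fy=4,interpolation=cv2.INTER_CUBIC);cv2.imwrite('pics/s5.png',c)"
```

```text
t 8.3 press tcp [-101.5   87.1   91.4] F [-5.2 -3.3 -8.8] gap 0.18
shift mm [-1.1  1.7 25.4] rot deg [-0.6  0.  -0.2] per row [-0.0006  0.0009  0.0127] [-0.0004  0.     -0.0002]
[{'box': [199.8, 190.3, 67.3, 31.4], 'conf': 0.85}]
```

View pics/s5.png

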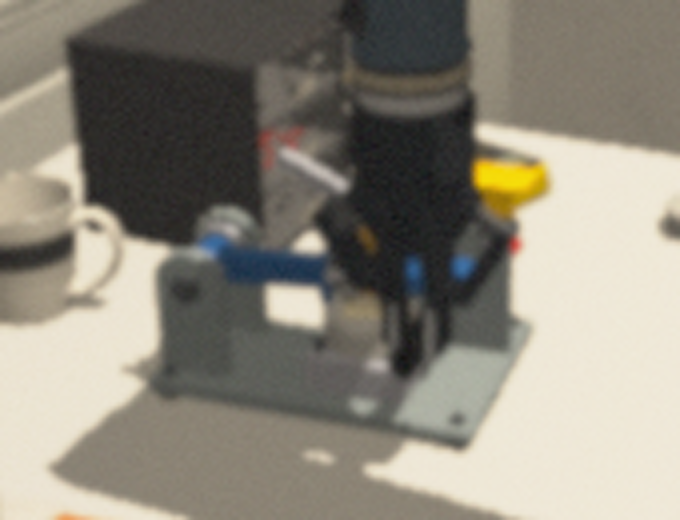

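The side view shows the fingers holding the handle. The force is now -8.8 N in z, which fits the hammer spring, so I continue along the arc.

Request:
{"api": "servo_tool", "payload": {"commands": [0,0.0053,-0.036,0,0,0,-1,0,0.0089,-0.0353,0,0,0,-1,0,0.0123,-0.0342,0,0,0,-1,0,0.0156,-0.0329,0,0,0,-1,0,0.0187,-0.0312,0,0,0,-1,0,0.0217,-0.0292,0,0,0,-1,0,0.0245,-0.0269,0,0,0,-1,0,0.027,-0.0244,0,0,0,-1,0,0,0,0,0,0,-1]}}

```text
t: 9.15
tcp_pos: [0.5815, 0.122, 0.2174]
tool_rot: [0.669, 0.743, -0.011, -0.01]
force: [-25.6, -3.8, 12.8]
finger_gap: 0.175
gripper_force: 58.9
```

```bash
python3 -c "
from h import *
to([0,86,236],RY,4)"
```

```text
t 9.15 press tcp [-42.1  87.5 217.4] F [-25.6  -3.8  12.8] gap 0.17
shift mm [ -1.3  41.5 -19.9] rot deg [-1.7 -0.  -0.2] per row [-0.0007  0.0208 -0.0099] [-0.0012 -0.     -0.0002]
```

Request:
{"api": "servo_tool", "payload": {"commands": [0,0.0186,-0.0152,0,0,0,-1,0,0.0244,-0.0168,0,0,0,-1,0,0.029,-0.0164,0,0,0,-1,0,0.027,-0.0124,0,0,0,-1,0,0,0,0,0,0,-1]}}

```text
t: 9.57
tcp_pos: [0.6362, 0.1283, 0.2532]
tool_rot: [0.669, 0.743, -0.005, -0.005]
force: [-22.9, -1.5, 27.8]
finger_gap: 0.174
gripper_force: 60.3
```

```bash
python3 -c "
from h import *
to([12.5,86,245.4],RY,4)"
```

```text
t 9.57 press tcp [ 13.   87.7 253.2] F [-22.9  -1.5  27.8] gap 0.17
shift mm [-1.7 -0.4  7.8] rot deg [-0.8 -0.1 -0.3] per row [-0.0009 -0.0002  0.0039] [-0.0005 -0.0001 -0.0002]
```

Request:
{"api": "servo_tool", "payload": {"commands": [0,0.0076,-0.0136,0,0,0,-1,0,0,0,0,0,0,-1]}}

```text
t: 9.73
tcp_pos: [0.6403, 0.1287, 0.2553]
tool_rot: [0.669, 0.743, -0.004, -0.005]
force: [-15.5, -0.8, 8.3]
finger_gap: 0.173
gripper_force: 61.1
```

```bash
python3 -c "
from h import *
to([12.5,86,245.4],RY,4)
from station import manip
p=manip.snapshot('scene')
import cv2; c=cv2.resize(p['img'][140:260,190:310,::-1],None,fx=5,fy=5,interpolation=cv2.INTER_CUBIC);cv2.imwrite('pics/s6.png',c)"
```

```text
t 9.73 press tcp [ 17.1  87.6 255.3] F [-15.5  -0.8   8.3] gap 0.17
shift mm [-1.7 -4.4  9.9] rot deg [-0.8 -0.1 -0.3] per row [-0.0008 -0.0022  0.005 ] [-0.0005 -0.0001 -0.0002]
```

Request:
{"api": "servo_tool", "payload": {"commands": [0,0.008,-0.003,0,0,0,-1,0,0,0,0,0,0,-1]}}

```text
t: 9.95
tcp_pos: [0.6434, 0.1291, 0.2564]
tool_rot: [0.669, 0.743, -0.005, -0.006]
force: [-15.6, -1.6, 7.7]
finger_gap: 0.175
gripper_force: 61.2
```

Request:
{"api": "servo_tool", "payload": {"commands": [0,0.009,-0.003,0,0,0,-1,0,0,0,0,0,0,-1]}}

```text
t: 10.12
tcp_pos: [0.6462, 0.1294, 0.2575]
tool_rot: [0.669, 0.743, -0.007, -0.007]
force: [-18.1, -1.4, 9.5]
finger_gap: 0.163
gripper_force: 60.8
```

Request:
{"api": "servo_tool", "payload": {"commands": [0,-0.0126,0.004,0,0,0,-1,0,-0.0126,0.0046,0,0,0,-1,0,-0.0126,0.005,0,0,0,-1,0,0,0,0,0,0,-1]}}

```text
t: 10.45
tcp_pos: [0.632, 0.1277, 0.2519]
tool_rot: [0.669, 0.743, -0.002, -0.002]
force: [-10.0, -0.4, 6.3]
finger_gap: 0.171
gripper_force: 60.8
```

Request:
{"api": "servo_tool", "payload": {"commands": [0,-0.011,0.005,0,0,0,-1,0,0,0,0,0,0,-1]}}

```text
t: 10.62
tcp_pos: [0.6276, 0.1272, 0.2498]
tool_rot: [0.669, 0.743, -0.001, -0.001]
force: [-10.0, 0.4, 6.7]
finger_gap: 0.169
gripper_force: 61.3
```

Request:
{"api": "servo_tool", "payload": {"commands": [0,-0.011,0.005,0,0,0,-1,0,0,0,0,0,0,-1]}}

```text
t: 10.78
tcp_pos: [0.6256, 0.127, 0.2488]
tool_rot: [0.669, 0.743, 0.003, 0.002]
force: [-5.1, 1.3, 6.4]
finger_gap: 0.166
gripper_force: 61.6
```

Request:
{"api": "servo_tool", "payload": {"commands": [0,-0.011,0.005,0,0,0,-1,0,0,0,0,0,0,-1]}}

```text
t: 10.95
tcp_pos: [0.6247, 0.1268, 0.2483]
tool_rot: [0.669, 0.743, 0.007, 0.005]
force: [1.2, 3.3, 8.8]
finger_gap: 0.169
gripper_force: 61.9
```

The sear is holding: the handle stops moving and the force reverses as I back off. I release and lift clear.

Request:
{"api": "servo_tool", "payload": {"commands": [0,0,0,0,0,0,1,0,0,0,0,0,0,1,0,0,0,0,0,0,1,0,0,0,0,0,0,1,0,0,0,0,0,0,1,0,0,0,0,0,0,1,0,0,-0.05,0,0,0,1,0,0,-0.08,0,0,0,1,0,0,-0.08,0,0,0,1,0,0,-0.04,0,0,0,1]}}

```text
t: 11.78
tcp_pos: [0.6214, 0.1253, 0.3723]
tool_rot: [0.669, 0.743, 0.003, 0.003]
force: [0.5, 0.3, 0.3]
finger_gap: 1.001
gripper_force: 0.0
```

```bash
python3 snap.py wrist w7;  python3 -c "
from h import *
s,c=np.sin(np.radians(50)),np.cos(np.radians(50))
RT=[[0,c,s],[1,0,0],[0,s,-c]]
RT=np.array(RT).T # columns x,y,z
RT=np.array([[0,c,s],[1,0,0],[0,s,-c]])
print(np.linalg.det(RT))
to([-106,-160,200],RT,8)"
```

```text
1.0
t 11.83 press tcp [ -0.6  86.2 375.7] F [1.1 0.9 1.8] gap 1.0
shift mm [-246.6 -106.5  174.5] rot deg [ 0.9 50.1  0. ] per row [-0.0617 -0.0266  0.0436] [0.0003 0.0174 0.    ]
```

View pics/w7.png

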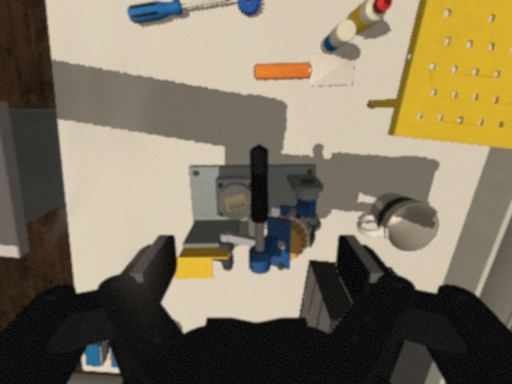

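Hammer is up with the handle at (258,185), held with nothing touching it; the tin is visible at (235,200). Next I close the fingers and go over to the right, while checking the paddle position by its red colour.

Request:
{"api": "servo_tool", "payload": {"commands": [-0.0715,-0.0265,0,0,0,0,-1,-0.0715,-0.0265,0,0,0,0,-1,-0.0715,-0.0265,0,0,0,0,-1,-0.0715,-0.0265,0,0,0,0,-1,-0.0715,-0.0265,0,0,0,0,-1,-0.0715,-0.0265,0,0,0,0,-1,-0.0715,-0.0265,0,0,0,0,-1,-0.0715,-0.0265,0,0,0,0,-1,0,0,0,0,0.0175,0,-1,0,0,0,0,0.0175,0,-1,0,0,0,0,0.0175,0,-1,0,0,0,0,0.0175,0,-1]}}

```text
t: 12.83
tcp_pos: [0.544, -0.1709, 0.3677]
tool_rot: [0.653, 0.725, 0.148, -0.163]
force: [0.2, 0.2, 0.1]
finger_gap: -0.001
gripper_force: 0.0
```

```bash
python3 -c "
from h import *
from station import manip
s,c=np.sin(np.radians(50)),np.cos(np.radians(50))
RT=[[0,c,s],[1,0,0],[0,s,-c]]
to([-105,-170,160],RT,4)
for n in('scene','side'):
    p=manip.snapshot(n); im=p['img'].astype(int); print(n,proj(W([[-106,-85,93],[-76,-99,141],[-136,-99,141]],PO),p).round(1).tolist())
    u,v=proj(W([-106,-85,93],PO),p)[0].astype(int); b=im[v-14:v+15,u-14:u+15]
    for nm,m in(('red',(b[:,:,0]>110)&(b[:,:,1]<70)),('yel',(b[:,:,0]>140)&(b[:,:,1]>110)&(b[:,:,2]<70))):
        y,x=np.nonzero(m)
        if len(x): print(nm,len(x),x.mean()+u-14,y.mean()+v-14,x.min()+u-14,x.max()+u-14,y.min()+v-14,y.max()+v-14)
d=load('pics/scene0.npz')
for uv in[(250,292),(263,272),(345,245)]:print(ray(uv,d,0.03).round(3))
"
```

```text
t 12.83 press tcp [-111.5 -199.6  367.7] F [0.2 0.2 0.1] gap -0.0
shift mm [-62.5   6.  200.3] rot deg [ 0.3 24.5 -0.2] per row [-0.0313  0.003   0.1001] [ 0.0002  0.017  -0.0002]
scene [[250.4, 204.0], [260.4, 188.5], [245.5, 194.0]]
red 43 249.67441860465118 205.86046511627907 246 254 203 209
yel 53 249.43396226415092 193.30188679245282 242 257 189 198
side [[274.8, 189.1], [266.3, 170.7], [286.6, 173.2]]
yel 72 277.0138888888889 176.84722222222223 262 285 175 185
[ 0.34  -0.338  0.03 ]
[ 0.411 -0.293  0.03 ]
[ 0.673 -0.328  0.03 ]
```

Request:
{"api": "servo_tool", "payload": {"commands": [0,0,0,0,0.017,0,-1,0,0,0,0,0.017,0,-1,0,0,0,0,0.017,0,-1,0,0,0,0,0.017,0,-1,-0.0478,0.0018,0.0511,0,0,0,-1,-0.0478,0.0018,0.0511,0,0,0,-1,-0.0478,0.0018,0.0511,0,0,0,-1,-0.0478,0.0018,0.0511,0,0,0,-1,-0.0478,0.0018,0.0511,0,0,0,-1,-0.0478,0.0018,0.0511,0,0,0,-1,-0.0478,0.0018,0.0511,0,0,0,-1,0,0,0,0,0,0,-1]}}

```text
t: 13.93
tcp_pos: [0.5442, -0.1379, 0.1183]
tool_rot: [0.607, 0.673, 0.279, -0.317]
force: [-0.3, 1.3, -0.0]
finger_gap: 0.005
gripper_force: 0.0
```

```bash
cat >> h.py <<'E'
_s,_c=np.sin(np.radians(50)),np.cos(np.radians(50))
RT=[[0,_c,_s],[1,0,0],[0,_s,-_c]]
E
python3 -c "
from h import *
to([-105,-125,107],RT,2)
to([-105,-87,107],RT,2)"
```

```text
t 13.93 press tcp [-107.6 -166.8  118.3] F [-0.3  1.3 -0. ] gap 0.0
shift mm [18.3  2.6 39.3] rot deg [-0.2  0.  -0.5] per row [0.0183 0.0026 0.0393] [-0.0003  0.     -0.0008]
t 13.93 press tcp [-107.6 -166.8  118.3] F [-0.3  1.3 -0. ] gap 0.0
shift mm [42.7  2.5 68.4] rot deg [-0.2  0.  -0.5] per row [0.0427 0.0025 0.0684] [-0.0003  0.     -0.0008]
```

Request:
{"api": "servo_tool", "payload": {"commands": [0.0183,0.0026,0.0393,0,0,0,-1,0.0183,0.0026,0.0393,0,0,0,-1,0.0122,0,0.0145,0,0,0,-1,0.0122,0,0.0145,0,0,0,-1,0,0,0,0,0,0,-1,0,0,0,0,0,0,-1]}}

```text
t: 14.43
tcp_pos: [0.5442, -0.0812, 0.1136]
tool_rot: [0.607, 0.675, 0.281, -0.311]
force: [1.0, -0.0, -0.2]
finger_gap: 0.001
gripper_force: 0.0
```

```bash
python3 -c "
from h import *
to([-105,-87,107],RT,2)"; python3 snap.py side s8 220 120 340 220 6
```

```text
t 14.43 press tcp [-101.5 -110.4  113.6] F [ 1.  -0.  -0.2] gap 0.0
shift mm [10.2 -3.7 22.1] rot deg [ 0.3  0.5 -0.1] per row [ 0.0102 -0.0037  0.0221] [ 0.0004  0.0006 -0.0001]
```

Request:
{"api": "servo_tool", "payload": {"commands": [-0.0122,-0.007,0.0102,0,0,0,-1,0,0,0,0,0,0,-1]}}

```text
t: 14.65
tcp_pos: [0.5395, -0.0823, 0.1036]
tool_rot: [0.608, 0.674, 0.281, -0.312]
force: [0.2, 0.2, 0.3]
finger_gap: 0.0
gripper_force: 0.0
```

Request:
{"api": "servo_tool", "payload": {"commands": [0.0148,0,0.0176,0,0,0,-1,0.0148,0,0.0176,0,0,0,-1,0,0,0,0,0,0,-1]}}

```text
t: 14.9
tcp_pos: [0.5363, -0.0556, 0.1046]
tool_rot: [0.607, 0.674, 0.281, -0.314]
force: [0.2, -0.0, 0.5]
finger_gap: 0.001
gripper_force: 0.0
```

```bash
python3 -c "
from h import *
to([-105,-87,100],RT,2)"; python3 snap.py scene s9 190 140 310 240 6
```

```text
t 14.9 press tcp [-106.5  -84.2  104.6] F [ 0.2 -0.   0.5] gap 0.0
shift mm [-5.3  1.5  0.8] rot deg [ 0.1  0.1 -0.3] per row [-0.0053  0.0015  0.0008] [ 0.0001  0.0002 -0.0003]
```

View pics/s9.png

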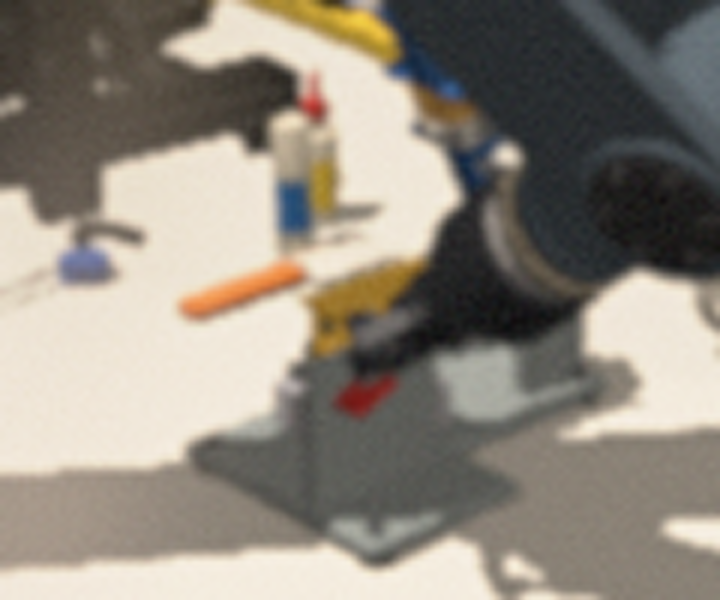

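The fingertip at (365,360) is just above the red paddle at (365,395) and under the yellow guard. I press straight down.

Request:
{"api": "servo_tool", "payload": {"commands": [-0.0061,0,0.0051,0,0,0,-1,-0.0061,0,0.0051,0,0,0,-1,-0.0061,0,0.0051,0,0,0,-1,0,0,0,0,0,0,-1]}}

```text
t: 15.28
tcp_pos: [0.5385, -0.0575, 0.0986]
tool_rot: [0.605, 0.673, 0.286, -0.315]
force: [-1.5, -2.8, 24.6]
finger_gap: -0.002
gripper_force: 11.7
```

Request:
{"api": "servo_tool", "payload": {"commands": [-0.0061,0,0.0051,0,0,0,-1,0,0,0,0,0,0,-1]}}

```text
t: 15.45
tcp_pos: [0.5386, -0.059, 0.0901]
tool_rot: [0.607, 0.674, 0.282, -0.311]
force: [0.1, 0.3, 4.4]
finger_gap: -0.001
gripper_force: 1.7
```

```bash
python3 -c "
from h import *
from station import manip
to([-105,-87,100],RT,2)
p=manip.snapshot('side'); im=p['img'].astype(int)
q=proj(W([[-100,84,85],[-45,0,100],[5,84,250]],PO),p); print(q.round())
for n in('handle_grip',): print([(np.round(a['box']),round(a['conf'],2)) for a in manip.look_for(p,n)])
m=(im[:,:,2]>im[:,:,0]+50)&(im[:,:,2]>70); y,x=np.nonzero(m[100:260,150:320]); print(len(x),x.min()+150,x.max()+150,y.min()+100,y.max()+100)
"
```

```text
t 15.45 press tcp [-104.6  -87.8   90.1] F [0.1 0.3 4.4] gap -0.0
shift mm [ 8.1 -0.4 -5.8] rot deg [ 0.4  0.3 -0.1] per row [ 0.0081 -0.0004 -0.0058] [ 0.0006  0.0004 -0.0002]
[[254. 220.]
 [245. 197.]
 [212. 154.]]
[(array([198., 183.,  71.,  41.]), 0.76), (array([188., 159.,  96.,  82.]), 0.24)]
230 201 266 189 202
```

Tripped: the force fell to 4 N and the hammer's box is back in its down position. I retreat the way I came.

Request:
{"api": "servo_tool", "payload": {"commands": [0.0107,0,-0.009,0,0,0,-1,0.0107,0,-0.009,0,0,0,-1,0,0,0,0,0,0,-1,-0.0343,0,-0.041,0,0,0,-1,-0.0343,0,-0.041,0,0,0,-1,-0.0343,0,-0.041,0,0,0,-1,0,0,-0.067,0,0,0,-1,0,0,-0.067,0,0,0,-1,0,0,-0.067,0,0,0,-1,0.05,0,-0.04,0,0,0,-1,0.05,0,-0.04,0,0,0,-1,0.05,0,-0.04,0,0,0,-1]}}

```text
t: 16.55
tcp_pos: [0.5539, -0.2123, 0.2647]
tool_rot: [0.608, 0.674, 0.281, -0.312]
force: [-0.4, 0.1, 0.3]
finger_gap: 0.001
gripper_force: 0.0
```

```bash
python3 -c "
from h import *
to([-49,-15,200],RX,5)
import cv2,numpy as np
a=load('pics/w3.npz');
from station import manip
for n in('scene','side'):
    p=manip.snapshot(n); b=np.load(f'pics/{n}0.npz')
    for q in('window','tin','next_tin','meter','driver'):
        r=manip.look_for(p,q); print(n,q,[(np.round(x['box']),round(x['conf'],2)) for x in r[:1]])
"
```

```text
t 16.55 press tcp [-106.2 -241.8  264.7] F [-0.4  0.1  0.3] gap 0.0
shift mm [ 97.7  55.5 215.1] rot deg [-38.6 -38.9  83.4] per row [0.0391 0.0222 0.086 ] [-0.0215 -0.0216  0.0463]
scene window [(array([213., 180.,  61.,  24.]), 0.79)]
scene tin [(array([247., 172.,  28.,  36.]), 0.57)]
scene next_tin [(array([267., 266.,  26.,  22.]), 0.64)]
scene meter [(array([313., 233.,  60.,  27.]), 0.86)]
scene driver [(array([242., 184.,  14.,   5.]), 0.51)]
side window [(array([200., 188.,  68.,  38.]), 0.79)]
side tin [(array([229., 208.,  27.,  12.]), 0.76)]
side next_tin [(array([317., 177.,  18.,  13.]), 0.73)]
side meter [(array([249., 162.,  40.,  16.]), 0.75)]
side driver []
```

I can't view more pictures, so I'll check the digit numerically by taking the wrist camera back above the window, clear of the press.

Request:
{"api": "servo_tool", "payload": {"commands": [0,0,0,0,-0.0174,0,-1,0,0,0,0,-0.0174,0,-1,0,0,0,0,-0.0174,0,-1,0,0,0,0,-0.0174,0,-1,0,0,0,0,-0.0174,0,-1,0,0,0,0,-0.0174,0,-1,0,0,0,0,-0.0174,0,-1,0,0,0,0,-0.0174,0,-1]}}

```text
t: 17.82
tcp_pos: [0.5541, -0.212, 0.2649]
tool_rot: [0.669, 0.743, -0.004, 0.006]
force: [-0.1, -0.3, -0.7]
finger_gap: 0.003
gripper_force: 0.0
```

Request:
{"api": "servo_tool", "payload": {"commands": [0,0,0,0,0,0.0195,-1,0,0,0,0,0,0.0195,-1,0,0,0,0,0,0.0195,-1,0,0,0,0,0,0.0195,-1,0,0,0,0,0,0.0195,-1,0,0,0,0,0,0.0195,-1,0,0,0,0,0,0.0195,-1,0,0,0,0,0,0.0195,-1,0,0,0,0,0,0.0195,-1,0,0,0,0,0,0.0195,-1,0,0,0,0,0,0.0195,-1,0,0,0,0,0,0.0195,-1]}}

```text
t: 18.82
tcp_pos: [0.5536, -0.2115, 0.2637]
tool_rot: [0.995, 0.099, -0.0, 0.003]
force: [0.1, -0.2, 0.0]
finger_gap: 0.0
gripper_force: 0.0
```

```bash
python3 -c "
from h import *
to([-49,-6,200],RX,7)"
```

```text
t 18.82 press tcp [-106.4 -241.   263.7] F [ 0.1 -0.2  0. ] gap 0.0
shift mm [  78.1 -229.4   62.1] rot deg [0.4 0.1 5.1] per row [ 0.0223 -0.0655  0.0177] [0.0002 0.     0.002 ]
```

Request:
{"api": "servo_tool", "payload": {"commands": [0.0223,-0.0655,0,0,0,0.0141,-1,0.0223,-0.0655,0,0,0,0,-1,0.0223,-0.0655,0,0,0,0,-1,0.0223,-0.0655,0,0,0,0,-1,0.0223,-0.0655,0,0,0,0,-1,0.0223,-0.0655,0,0,0,0,-1,0.0223,-0.0655,0,0,0,0,-1,0,0,0.06,0,0,0,-1,0,0,0.05,0,0,0,-1,0,0,0,0,0,0,-1]}}

```text
t: 19.65
tcp_pos: [0.5979, 0.0266, 0.2023]
tool_rot: [0.998, 0.059, -0.005, 0.003]
force: [-0.5, -0.3, -0.8]
finger_gap: -0.003
gripper_force: 0.0
```

```bash
python3 snap.py wrist w10; python3 -c "
from h import *
import cv2
to([-49,-6,150],RX,7)
def rect(n,z):
    d=load(f'pics/{n}.npz'); ys,xs=np.arange(26,-26,-.2),np.arange(-10,-38,-.2)
    Y,X=np.meshgrid(ys,xs); uv=proj(W(np.c_[X.ravel(),Y.ravel(),np.full(X.size,z)],PO),d).reshape(*X.shape,2).astype(np.float32)
    return cv2.cvtColor(cv2.remap(d['img'],uv,None,cv2.INTER_CUBIC),cv2.COLOR_RGB2GRAY)
b=rect('w10',121.5)
for n in('w1','w2','w3'):
    a=rect(n,121.5)
    # window incl. frame; then digit interior only
    for nm,(r0,r1,c0,c1) in(('frame',(20,125,80,180)),('digit',(50,108,103,157))):
        m=cv2.matchTemplate(b,a[r0:r1,c0:c1],cv2.TM_CCOEFF_NORMED)
        reg=m[max(0,r0-12):r0+13,max(0,c0-25):c0+26]; _,v,_,l=cv2.minMaxLoc(reg)
        print(n,nm,'score',round(v,3),'shift mm (right+)',(l[0]-25)*.2,(l[1]-min(12,r0))*.2)
"
```

```text
t 19.7 press tcp [-34.8 -10.1 204.6] F [ 0.  -0.   0.7] gap 0.0
shift mm [-13.8  -4.5  54.7] rot deg [0.3 0.4 0.4] per row [-0.0039 -0.0013  0.0156] [0.0001 0.0002 0.0002]
w1 frame score 0.881 shift mm (right+) -0.2 0.0
w1 digit score 0.488 shift mm (right+) -0.4 0.2
w2 frame score 0.849 shift mm (right+) -0.4 0.0
w2 digit score 0.886 shift mm (right+) -1.8 0.0
w3 frame score 0.971 shift mm (right+) 0.0 0.0
w3 digit score 0.962 shift mm (right+) -0.2 0.0
```

```bash
python3 -c "
from station import manip
print(manip.sign_off())"
```

```text
the job is handed in; nothing more can be done
None
```

I set the ring to 6, cocked the hammer on its sear, released it, tripped it with the trigger under the guard, and handed the job in at about 20 s. The last wrist picture matched the earlier view of the 6 (shift about 0.2 mm), with the hammer down, the tin found in the press, and the arm clear. The printed mark itself I could not see, and the other things on the table I checked only roughly: the network did not clearly find the driver again.

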